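# Load a panel into the checking fixture and lock it with the wing key

## Robot

A 7-joint arm with a two-finger parallel gripper is mounted at the origin on the work surface. World frame = base frame: x ahead of the robot, y to its left, z up, the work surface at z = 0. Lengths are in m, angles in rad, forces in N, time in s.
With the tool pointing down it reaches from about 0.4 to 0.85 m from the base axis. Payload 10.4 kg.
Tool frame: the origin (TCP) lies at the very end of the fingers, on their centre line; the grasp point (between the pads) lies 19 mm behind it; z points along the fingers, y is the direction in which the jaws open and shut (so a half turn about z gives the same grasp; the last joint's range is limited). The gripper opens to 87 mm and grips with 3 to 60 N. Pads are 19 mm wide; open, the fingers measure 117 mm over their backs; the gripper's body (75 mm by 190 mm) begins 51 mm behind the grasp point.
Start: joints at [-1.309, 0.332, -0.065, 1.46, 0.022, 1.35, -0.088], TCP at [0.176, 0.6, 0.223] pointing down, gripper open.
Joint ranges: [-2.6, 2.6], [-0.5, 2.12], [-1.47, 1.34], [0.16, 2.42], [-1.27, 4.41], [0.06, 2.06], [-2.6, 2.6]. Speed limits (rad/s): [2.22, 2.22, 2.79, 2.79, 3.14, 3.14, 3.14].

## Interface

Orientations are given as a unit quaternion [x, y, z, w].
In Python, from bench import r, eyes, job gives the robot as it stands. The module is installed in compiled form; this text tells all that it offers.
- The arm moves only by the tool play_rows, never from a script. Its argument "motion" is a list of rows, each a list of 7 numbers: the shift along the tool's x, y, z as a fraction of full scale, then the turn, a rotation vector about the tool's x, y, z as a fraction of full scale, then the opening in per cent of the stroke, from 0 (shut) to 100 (fully open). A call has 1 to 5 rows; each row is the pose to reach, as a shift and turn from the pose commanded when the call began, along the tool's axes at that moment; what a row does not reach only later rows make up. Full scale, the value 1, is 0.2 m for a shift and 90 degrees for a turn. A row lasts 1/8 s, in which the tool goes at most 62.5 mm and 10.7 degrees, less where a joint would pass 70% of its speed; a pose out of reach is approached as far as the arm can. A call with a number of a shift or a turn outside -1 to 1 is refused whole. A call with a gripper value outside its range is refused whole. The fingers move at their own pace and stop on an object; "squeeze" is the grip in N (left out, the last holds). Time passes only in rows, so rows that repeat a pose let the fingers close. It gives the time, the measured TCP pose, the force and the opening at its end, in the units of the state.
- r.read_state(): the state, without advancing time (a new reading comes with each control period).
- eyes.camera(name): name is "side" or "top" or "wrist"; returns a dict with "image" (400x640x3 uint8, red, green, blue), "mtx" (3x3 intrinsics, pixels), "R" (3x3) and "t" (3): a world point X has camera coordinates R X + t. Camera axes: x right, y down, z forward; pixel columns grow to the right and rows downward; lengths in m; the calibration is good to about 2 mm. The wrist camera is an equidistant fisheye: a pixel r from the principal point sees the ray r / f radians off the axis. A picture is of the moment at which its call begins. There is no depth.
- job.close_job(): hands the job in, once; it reports no verdict.
Trained networks look in a picture, given as the dict that the camera call returned (one of the last four; its "shot" number tells which), for a name from the list of things; names that differ only in an ending like _2 or _b are one class to them, and where a whole thing is asked for, a point or a joint stands for the part that bears it (a point fixed in the world has none). Each returns a list of dicts, best first, with "p" (0 to 1); they miss things now and then, are a little off and sometimes report something else, mostly with a low value. They report only what shows in the picture. A call takes as long as a camera call.
- eyes.regions_of(picture, label): "region" (400x640 bool, what is visible of it) and "xy" ([column, row] in pixels, amid what is visible of it).
- eyes.landmark_of(picture, label): "xy" ([column, row] in pixels: a listed point, or the origin of a listed thing).
The state is a dict: "time": time; "joint_positions": joint angles; "joint_vel": joint speeds; "joint_torque": joint torques, N m; "ee_pos": TCP position; "eef_rot": TCP orientation; "ft_force": force on the tool from outside, world axes, zero at the start; "torque": the same for the moment, N m; "width": finger opening in m.
Only numpy, scipy, OpenCV 4.12 (cv2) and the standard library are available. Lean on these libraries where they do the work, as an engineer would, in place of code of your own. Each camera call takes 0.05 s, during which the arm holds its last target. There are 200 camera calls.

## Task

Take the longer of the two grey panels from the stock rack and lean it on end against the fixture's sloping backrest, centred and squarely flat on it, its lower end set gently on the plate behind the foot lip so that it cannot slide. Let go of it, then turn the wing key beside it clockwise fully home, so that its tongue crosses the front of the panel. Leave the short panel in the rack and the loose block on the fixture where they are.

Things in the scene. Friction and masses are not known exactly. Their poses are not given: they have to be found in the camera images.
- fixture: fixed checking fixture: aluminium plate 260 (x) x 280 (y) x 12 mm with white plastic blocks. Origin: centre of its underside, on the table; x level, from the backrest to the foot lip (away from the robot at yaw 0), y left, z up. Also on it: toggle clamp at (-85,-75), 94 mm tall; terminal box at (85,-68), 61 mm tall; black handles at y +-128, 42 mm tall
- rest (a point): middle of the upper edge of the backrest's flat front face, at fixture (-7.8, 0, 125.3) mm, axes as the fixture's. The white backrest is 54 mm wide; its front face leans 25 deg from vertical (top towards -x) and covers the upper 65 mm of the 125 mm slope from this edge down to seat; below that it is open
- seat (a point): middle of the line where the backrest's face, extended downwards, meets the plate, at fixture (45, 0, 12) mm, axes as the fixture's: ideal place of the panel's rear lower edge. The foot lip, a white bar 15 mm high and 64 mm long along y, has its inner face 19.1 mm from here in +x, so that a leaning panel's foot has 10 mm of play
- key (a joint): angle of the wing key, rad, 0 to 1.4 (stop); grows clockwise seen from above, down the shaft. Starts open at 0 to 0.3. At 1.4 it is fully home: wings and tongue lie along fixture y, the tongue pointing to -y across the panel; at 0 they are turned back 1.4 rad, tongue out to the front and up. Friction 0.08 N m, no spring
- key_grip (a point): grip point on the key's shaft axis, at fixture (4.3, 61, 142.0) mm; z up the shaft, which is parallel to the backrest (leans 25 deg to -x). Axes turn with the key. Dark steel bar: 52 mm over the wings, 9 mm thick, from 19 mm below to 4 mm above this point, ears at the wing ends to 13 mm above. Seated panel: edge 36 mm from the axis, top 45 mm higher up the slope
- tongue_tip (a point): free end of the key's tongue, a 10 x 10 mm steel bar that reaches 50 mm from the shaft axis to one side only, parallel to the wings, its upper side 26 mm below key_grip along the shaft. Fully home it crosses 3 mm in front of a seated panel
- panel_center (a point): centre of the long grey plastic panel, 10 x 50 x 180 mm (x thickness, y width, z length; either end up, either face), 0.09 to 0.18 kg. It starts upright in a slot of the stock rack, its foot 10 mm above the table; the slot is 13 mm wide, open at both ends, its walls reach 55 mm above the table
- short_center (a point): centre of the short grey panel, 10 x 50 x 115 mm, same make, upright in the rack's other slot; stays there
- rack: fixed stock rack, 150 x 75 x 55 mm, aluminium foot and white blocks; origin at the centre of its underside; two slots along its y axis at x -36 and +36 mm; which panel is in which varies
- block_center (a point): centre of a loose white plastic block 30 x 40 x 25 mm lying on the fixture plate near fixture (-97, 87) mm; stays there

How it is judged:
By the outcome, as a careful person would: the job done as asked, in the order asked, and still so for the second after the job is handed in, with the robot touching nothing.
It also fails if it takes over 54 s, if anything falls off the work surface, if the arm or the gripper's body presses on something with over 40 N, if the wrist force passes 120 N, or if a joint passes its speed limit or range.

## Working session

There is one attempt and no reset: what is moved stays moved. The work goes in short steps, Python scripts to look and compute and a tool call to move; the robot and the scene stay as the last step left them, time stands still between calls to the robot, and variables do not carry over. Pictures are saved under pics/ and viewed, about 8 in all and at most 12, crops included, and the job is handed in when it is done.

Besides the shell and the picture viewer there is one more tool, called after ">>>" as name([rows], argument=value, ...), one row to a line, values as JSON. play_rows: Moves the arm, as the interface text tells. Shift numbers are shares of 0.2 m and turn numbers shares of 90 degrees, none past 1 either way. Its arguments: {"type":"object","properties":{"motion":{"type":"array","items":{"type":"array","items":{"type":"number"}}},"squeeze":{"type":"number"}},"required":["motion"]}

```bash
ls; mkdir -p pics; cat > h.py <<'E'
import numpy as np, cv2
from scipy.spatial.transform import Rotation as R
from bench import r, eyes, job
def show(p,n): cv2.imwrite('pics/'+n+'.png',p['image'][:,:,::-1])
E
python3 - <<'E'
from h import *
s=r.read_state(); print(s)
a=eyes.camera('side');b=eyes.camera('top')
cv2.imwrite('pics/a.png',np.vstack([a['image'],b['image']])[:,:,::-1][:, :])
im=np.vstack([a['image'],b['image']]);cv2.imwrite('pics/a.png',cv2.resize(im,(480,600))[:,:,::-1]); show(a,'side0');show(b,'top0')
for p in(a,b):
  print(p['mtx'].tolist(),p['R'].round(4).tolist(),p['t'].round(4).tolist(), (-p['R'].T@p['t']).round(3))
  for l in 'fixture rest seat key key_grip tongue_tip panel_center short_center rack block_center'.split():
    try: print(l,[(np.round(d['xy'],1).tolist(),round(d['p'],2)) for d in eyes.landmark_of(p,l)][:3])
    except Exception as e: print(l,e)
E
```

```text
pics
{'time': 0.0, 'joint_positions': array([-1.30857498,  0.33286562, -0.06469623,  1.46092259,  0.02158735,
        1.34991394, -0.088472  ]), 'joint_vel': array([ 0.00063004, -0.00053722, -0.00095334,  0.00136801,  0.00086372,
        0.0009288 ,  0.00228215]), 'joint_torque': array([-6.04749785e-04, -6.23258972e+01,  2.42989050e-02, -3.89896202e+01,
       -6.13931520e-02,  4.01370367e-02,  1.89455022e-04]), 'ee_pos': array([0.17551187, 0.5994495 , 0.22176678]), 'eef_rot': array([ 1.41908846e-01,  9.89879477e-01, -7.03491605e-04, -7.32214177e-05]), 'ft_force': array([ 0.51836519, -1.14343529,  1.39848929]), 'torque': array([ 0.03488945, -0.0114131 , -0.01514819]), 'width': 0.08700271610240641}
[[377.2006646015391, 0.0, 320.2937455023248], [0.0, 377.2006646015391, 196.0939550823919], [0.0, 0.0, 1.0]] [[-0.8133, -0.5816, 0.017], [-0.3509, 0.467, -0.8117], [0.4641, -0.6661, -0.5839]] [0.4372, 0.2905, 0.5956] [0.181 0.515 0.576]
fixture [([249.2, 259.5], 0.74)]
rest [([249.5, 213.4], 0.81)]
seat [([231.9, 252.1], 0.75)]
key it knows: block_center, fixture, key_grip, panel_center, rac
[... 301 characters left out ...]
.0, 315.758835511588], [0.0, 397.55748435441154, 196.71126583910714], [0.0, 0.0, 1.0]] [[0.0073, -0.9996, 0.0284], [-0.9926, -0.0107, -0.1213], [0.1216, -0.0273, -0.9922]] [-0.0544, 0.5919, 0.8325] [ 0.487 -0.025  0.899]
fixture [([233.1, 186.5], 0.59)]
rest [([226.6, 173.0], 0.69), ([223.9, 183.7], 0.63)]
seat [([228.1, 173.2], 0.7)]
key it knows: block_center, fixture, key_grip, panel_center, rack, rest, seat, short_center, tongue_tip
key_grip [([191.7, 183.9], 0.76)]
tongue_tip [([194.0, 152.2], 0.82)]
panel_center [([429.8, 254.4], 0.9), ([188.5, 183.6], 0.3)]
short_center [([434.6, 219.7], 0.72)]
rack [([421.3, 238.0], 0.56), ([430.4, 256.1], 0.38)]
block_center [([207.7, 239.8], 0.66)]
```

View pics/side0.png

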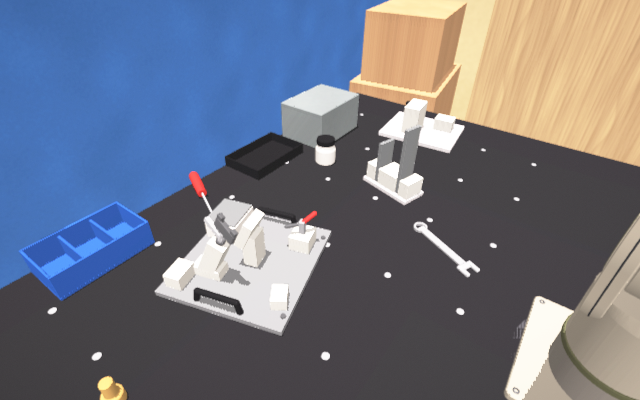

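View pics/top0.png

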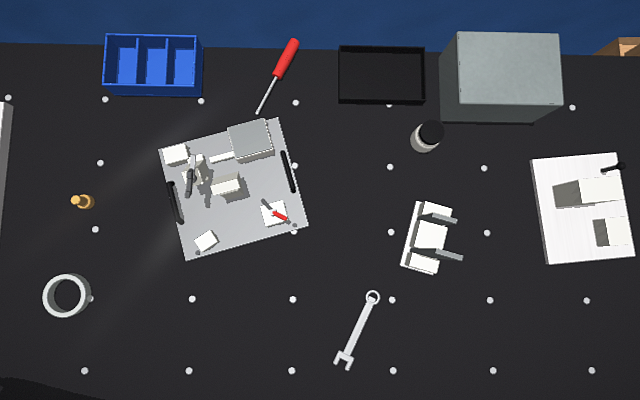

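The side view shows the fixture around (245,262), with the rack around (393,180). The long panel is in the rack slot nearest the robot at (410,155), and the short one is at (386,155). The top view shows the fixture corners near (158,150), (278,118), (308,225) and (187,260), and the rack at (430,238).

```bash
cat >> h.py <<'E'
from scipy.optimize import least_squares
def proj(p,X):
    c=np.atleast_2d(X)@p['R'].T+p['t']; m=p['mtx']
    if p.get('fish'):
        th=np.arctan2(np.hypot(c[:,0],c[:,1]),c[:,2]); q=c[:,:2]/np.hypot(c[:,0],c[:,1])[:,None]*th[:,None]
    else: q=c[:,:2]/c[:,2:]
    return q*[m[0,0],m[1,1]]+m[:2,2]
def ray(p,px):
    m=p['mtx']; q=(np.array(px)-m[:2,2])/[m[0,0],m[1,1]]
    if p.get('fish'):
        th=np.linalg.norm(q); d=np.r_[q/th*np.sin(th),np.cos(th)]
    else: d=np.r_[q,1]
    return -p['R'].T@p['t'], p['R'].T@d
def onz(p,px,z): o,d=ray(p,px); return o+d*(z-o[2])/d[2]
def world(T,X): # T=(x,y,yaw)
    return np.atleast_2d(X)@R.from_euler('z',T[2]).as_matrix().T+[T[0],T[1],0]
def fit(obs,T0): # obs: (pic, local pt, px)
    f=lambda T: np.concatenate([(proj(p,world(T,X))-px).ravel() for p,X,px in obs])
    s=least_squares(f,T0,loss='soft_l1',f_scale=2.); return s.x, f(s.x).reshape(-1,2)
E
cat > m1.py <<'E'
from h import *
a=eyes.camera('side');b=eyes.camera('top')
FX=dict(fixture=[0,0,0],rest=[-.0078,0,.1253],seat=[.045,0,.012],key_grip=[.0043,.061,.142])
obs=[(b,np.array(X),np.array(px)) for X,px in [([.13,.14,.012],[158,150]),([.13,-.14,.012],[278,118]),([-.13,-.14,.012],[308,225]),([-.13,.14,.012],[187,260])]]
for p in(a,b):
  for l,X in FX.items():
    d=eyes.landmark_of(p,l)
    if d: obs.append((p,np.array(X),np.array(d[0]['xy'])))
T,e=fit(obs,[.45,.2,.2]);print('fixture',T.round(4),e.round(1).tolist())
for l in('panel_center','short_center','tongue_tip','key_grip','rack'):
  da,db=eyes.landmark_of(a,l)[0],eyes.landmark_of(b,l)[0]
  f=lambda X:np.concatenate([(proj(p,X)-d['xy']).ravel() for p,d in((a,da),(b,db))])
  s=least_squares(f,[.45,-.3,.1]);print(l,s.x.round(4),s.fun.round(1))
# top faces
for l,z in(('panel_center',.19),('short_center',.125)):
  g=eyes.regions_of(b,l)
  for d in g[:2]:
    c=cv2.findContours(d['region'].astype(np.uint8),0,1)[0];c=max(c,key=cv2.contourArea)
    bx=cv2.boxPoints(cv2.minAreaRect(c));print(l,d['p'],bx.round(1).tolist())
big=cv2.resize(b['image'][190:285,385:480],(570,570),interpolation=cv2.INTER_CUBIC)
cv2.imwrite('pics/rack.png',big[:,:,::-1])
E
python3 m1.py
```

```text
fixture [0.6153 0.1366 0.2937] [[-0.5, -0.6], [-0.8, -1.5], [0.9, 0.2], [-1.1, 1.2], [1.5, 1.8], [-0.1, 0.7], [0.5, -2.8], [-0.6, -2.9], [0.5, 1.0], [0.9, -1.6], [-1.6, 0.5]]
panel_center [ 0.4671 -0.2776  0.0988] [ 0.5 -0.  -0.2 -0.4]
short_center [ 0.5444 -0.3015  0.0683] [-2.  -0.1  0.7  1.4]
tongue_tip [0.6586 0.1886 0.1419] [-2.3 -0.6  1.5  2. ]
key_grip [0.6035 0.1952 0.1338] [-0.3 -0.1  0.2  0.2]
rack [ 5.089e-01 -2.909e-01 -1.000e-04] [ 0.8  0.  -0.3 -0.6]
panel_center 0.91 [[409.29998779296875, 254.39999389648438], [410.5, 244.89999389648438], [461.79998779296875, 251.39999389648438], [460.6000061035156, 260.79998779296875]]
short_center 0.74 [[416.79998779296875, 218.89999389648438], [419.3999938964844, 208.60000610351562], [456.5, 217.89999389648438], [453.8999938964844, 228.1999969482422]]
short_center 0.46 [[151.89999389648438, 148.0], [276.0, 112.19999694824219], [308.70001220703125, 225.39999389648438], [184.6999969482422, 261.29998779296875]]
```

View pics/rack.png

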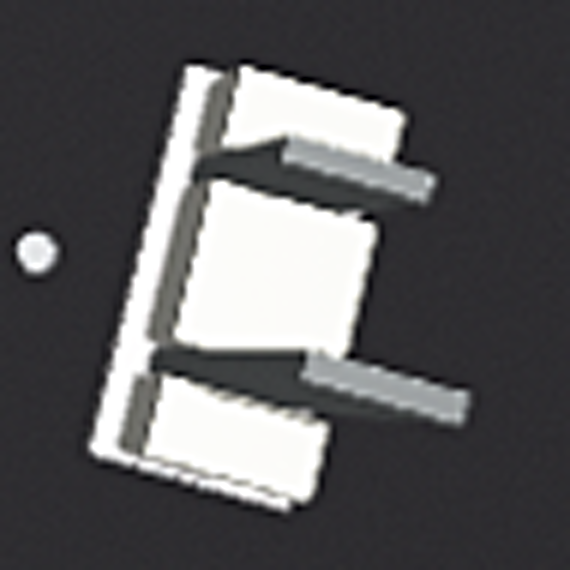

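```bash
cat > m2.py <<'E'
from h import *
b=eyes.camera('top')
q=lambda u,v:[385+u/6-.4,190+v/6-.4]
c=[onz(b,q(*x),.19) for x in [(305,350),(470,392),(465,425),(303,379)]]
print(np.round(c,4).tolist()); m=np.mean(c,0); print('panel top',m)
w=c[1]-c[0]+c[2]-c[3]; print('yaw',np.arctan2(w[0],-w[1])*-1, np.linalg.norm(w)/2,np.linalg.norm(c[0]-c[3]),np.linalg.norm(c[1]-c[2]))
f=[onz(b,q(*x),.055) for x in [(240,65),(405,113),(302,503),(160,375),]]
print('block corners',np.round(f,4).tolist())
w=eyes.camera('wrist'); print({k:(v if k!='image' else 0) for k,v in w.items()})
E
python3 m2.py
```

```text
[[0.4837, -0.2593, 0.19], [0.4717, -0.3085, 0.19], [0.462, -0.3066, 0.19], [0.4752, -0.2585, 0.19]]
panel top [ 0.47312461 -0.28323373  0.19      ]
yaw 0.2539172199109572 0.05027017072101521 0.008595690759673525 0.009892597996255163
block corners [[0.5845, -0.2833, 0.055], [0.5678, -0.3426, 0.055], [0.4298, -0.3012, 0.055], [0.474, -0.2519, 0.055]]
{'image': 0, 'mtx': array([[309.70691629,   0.        , 317.46699339],
       [  0.        , 309.70691629, 197.07636317],
       [  0.        ,   0.        ,   1.        ]]), 'R': array([[ 2.80220677e-01,  9.59935604e-01,  9.28913282e-05],
       [ 9.28919902e-01, -2.71191090e-01,  2.52117450e-01],
       [ 2.42041708e-01, -7.05622339e-02, -9.67696638e-01]]), 't': array([-0.62455414, -0.03149885,  0.38913246]), 'shot': 6}
```

```bash
cat >> h.py <<'E'
def down(a): # tool z down, tool y at world angle a
    y=np.array([np.cos(a),np.sin(a),0]);z=np.array([0,0,-1.]);return R.from_matrix(np.c_[np.cross(y,z),y,z])
def plan(wps,start=None):
    s=r.read_state(); p,q=(s['ee_pos'],R.from_quat(s['eef_rot'])) if start is None else start
    for P,Q in wps:
        P=np.array(P); sh=q.inv().apply(P-p); rv=(q.inv()*Q).as_rotvec()
        n=max(np.linalg.norm(P-p)/.0625,np.degrees(np.linalg.norm(rv))/10.7)
        print((sh/.2).round(3).tolist(),(rv/(np.pi/2)).round(3).tolist(),'rows',round(n,1)); p,q=P,Q
E
python3 - <<'E'
from h import *
P=[[.30,.42,.28],[.42,.24,.28],[.45,.05,.28],[.47,-.13,.28],[.473,-.283,.26]]
A=[.9,.5,.1,-.254,-.254]
plan([(p,down(a)) for p,a in zip(P,A)])
E
```

```text
[-0.85, -0.688, -0.287] [0.0, -0.0, 0.246] rows 3.6
[-1.029, -0.332, 0.0] [0.0, 0.0, 0.255] rows 3.5
[-0.906, -0.324, 0.0] [0.0, 0.0, 0.255] rows 3.1
[-0.905, 0.01, 0.0] [0.0, 0.0, 0.225] rows 2.9
[-0.737, 0.207, 0.1] [0.0, 0.0, 0.0] rows 2.5
```

>>> play_rows([
  [-0.85,-0.69,-0.29,0,0,0.246,100],
  [-0.85,-0.69,-0.29,0,0,0.246,100],
  [-0.85,-0.69,-0.29,0,0,0.246,100],
  [-0.85,-0.69,-0.29,0,0,0.246,100],
])

```text
time: 2.7
ee_pos: [0.302, 0.4172, 0.2818]
eef_rot: [0.331, 0.944, 0.001, 0.0]
ft_force: [-0.2, 0.6, 0.8]
width: 0.0872
```

>>> play_rows([
  [-1.0,-0.33,0,0,0,0.255,100],
  [-1.0,-0.33,0,0,0,0.255,100],
  [-1.0,-0.33,0,0,0,0.255,100],
  [-1.0,-0.33,0,0,0,0.255,100],
])

```text
time: 3.2
ee_pos: [0.4175, 0.2399, 0.281]
eef_rot: [0.513, 0.858, 0.0, 0.0]
ft_force: [-0.5, 0.4, 0.0]
width: 0.0871
```

>>> play_rows([
  [-0.91,-0.32,0,0,0,0.255,100],
  [-0.91,-0.32,0,0,0,0.255,100],
  [-0.91,-0.32,0,0,0,0.255,100],
  [-0.91,-0.32,0,0,0,0.255,100],
])

```text
time: 3.7
ee_pos: [0.447, 0.0486, 0.281]
eef_rot: [0.674, 0.739, 0.001, 0.0]
ft_force: [-0.8, 1.4, 0.0]
width: 0.0869
```

>>> play_rows([
  [-0.91,0.01,0,0,0,0.225,100],
  [-0.91,0.01,0,0,0,0.225,100],
  [-0.91,0.01,0,0,0,0.225,100],
  [-0.91,0.01,0,0,0,0.225,100],
])

```text
time: 4.2
ee_pos: [0.4661, -0.1315, 0.2808]
eef_rot: [0.793, 0.609, -0.0, 0.001]
ft_force: [-0.0, -0.0, 0.2]
width: 0.0869
```

>>> play_rows([
  [-0.74,0.22,0.15,0,0,0.0,100],
  [-0.74,0.22,0.15,0,0,0.0,100],
  [-0.74,0.22,0.15,0,0,0.0,100],
  [-0.74,0.22,0.15,0,0,0.0,100],
])

```text
time: 4.7
ee_pos: [0.4713, -0.283, 0.2497]
eef_rot: [0.792, 0.611, -0.001, -0.0]
ft_force: [-0.3, -0.2, 1.2]
width: 0.0872
```

```bash
cat > m3.py <<'E'
from h import *
w=eyes.camera('wrist');w['fish']=1;show(w,'w1')
s=r.read_state();print(s['time'],s['ee_pos'],s['eef_rot'])
print('cam',-w['R'].T@w['t'],'axis',w['R'][2])
g=eyes.regions_of(w,'panel_center')
print([(d['p'],d['xy']) for d in g])
c=world([.4731,-.2832,-.254],[[.005,.025,.19],[.005,-.025,.19],[-.005,-.025,.19],[-.005,.025,.19]])
print(proj(w,c).round(1).tolist())
E
python3 m3.py
```

```text
4.75 [ 0.4718687  -0.28145468  0.24994399] [ 7.91307939e-01  6.11417473e-01 -4.57468719e-04 -4.57861840e-04]
cam [ 0.48925877 -0.21731909  0.41159486] axis [-0.06520134 -0.24423352 -0.96752198]
[(0.82, [320.9, 202.2])]
[[326.1, 177.0], [325.7, 240.8], [312.8, 240.8], [312.4, 177.1]]
```

View pics/w1.png

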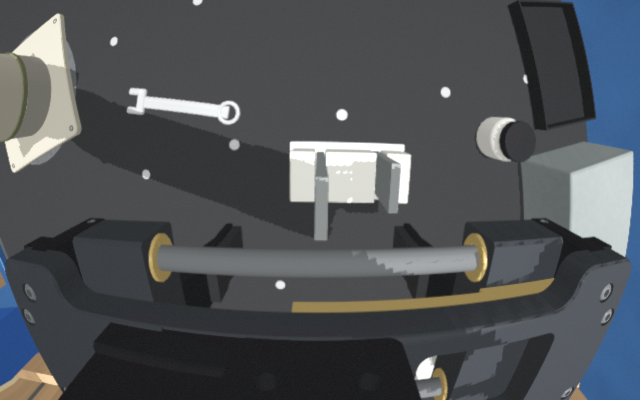

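>>> play_rows([
  [0,0.013,0.25,0,0,0,100],
  [0,0.013,0.46,0,0,0,100],
  [0,0.013,0.46,0,0,0,100],
  [0,0.013,0.46,0,0,0,0],
  [0,0.013,0.46,0,0,0,0],
], squeeze=20)

```text
time: 5.42
ee_pos: [0.4753, -0.2828, 0.1604]
eef_rot: [0.791, 0.612, 0.001, 0.001]
ft_force: [0.4, -0.2, -0.2]
width: 0.0745
```

>>> play_rows([
  [0,0,0,0,0,0,0],
  [0,0,0,0,0,0,0],
  [0,0,0,0,0,0,0],
])

```text
time: 5.8
ee_pos: [0.4741, -0.2828, 0.1586]
eef_rot: [0.791, 0.611, 0.0, 0.0]
ft_force: [-0.2, 0.2, -0.2]
width: 0.0447
```

>>> play_rows([
  [0,0,0,0,0,0,0],
  [0,0,0,0,0,0,0],
  [0,0,0,0,0,0,0],
  [0,0,0,0,0,0,0],
  [0,0,0,0,0,0,0],
])

```text
time: 6.42
ee_pos: [0.4741, -0.2827, 0.1585]
eef_rot: [0.791, 0.611, 0.0, -0.0]
ft_force: [-0.2, -0.6, 1.1]
width: 0.0099
```

>>> play_rows([
  [0,0,-0.05,0,0,0,0],
  [0,0,-0.2,0,0,0,0],
  [0,0,-0.4,0,0,0,0],
  [0,0,-0.6,0,0,0,0],
  [0,0,-0.85,0,0,0,0],
], squeeze=30)

```text
time: 7.05
ee_pos: [0.4736, -0.2826, 0.3301]
eef_rot: [0.791, 0.611, 0.0, -0.0]
ft_force: [1.3, -0.2, -1.8]
width: 0.0102
```

>>> play_rows([
  [0,0,0,0,0,0,0],
])

```text
time: 7.18
ee_pos: [0.4751, -0.2839, 0.3324]
eef_rot: [0.791, 0.611, 0.002, 0.002]
ft_force: [-0.2, -0.1, -1.8]
width: 0.0097
```

```bash
cat > m4.py <<'E'
from h import *
b=eyes.camera('top')
FX=dict(fixture=[0,0,0],rest=[-.0078,0,.1253],seat=[.045,0,.012],key_grip=[.0043,.061,.142])
T=[.6153,.1366,.2937]
k=3.6;o=np.array([145,108]);im=cv2.resize(b['image'][108:268,145:320],None,fx=k,fy=k,interpolation=cv2.INTER_CUBIC)[:,:,::-1].copy()
def poly(X,c,cl=True):
    q=((proj(b,world(T,X))-o+.5)*k-.5).round().astype(np.int32);cv2.polylines(im,[q],cl,c,1)
poly([[.13,.14,.012],[.13,-.14,.012],[-.13,-.14,.012],[-.13,.14,.012]],(0,0,255))
poly([[-.0078,.027,.1253],[-.0078,-.027,.1253],[.0197,-.027,.0664],[.0197,.027,.0664]],(0,200,0))
poly([[.0641,.032,.027],[.0641,-.032,.027]],(255,0,0),False)
poly([[.0641,.032,.012],[.0641,-.032,.012]],(255,0,255),False)
poly([[.0043,.061,.142],[.0043-.4226*.02,.061,.142+.9063*.02]],(255,0,0),False)
cv2.imwrite('pics/f1.png',im)
E
python3 m4.py
```

```text
(no output)
```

View pics/f1.png

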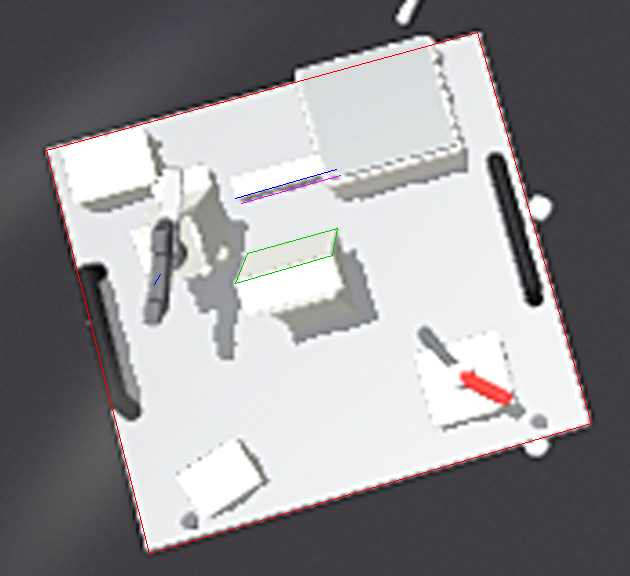

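The overlay agrees with the image. The plate corners, backrest face (235..337, 228..283) and lip line all match to about 1 px. The wing bar runs from (152,320) to (163,225), so the key is open.

```bash
cat >> h.py <<'E'
FT=np.array([.6153,.1366,.2937]); c25,s25=np.cos(np.radians(25)),np.sin(np.radians(25))
def slope(s,d,y): return world(FT,np.array([.045,y,.012])+s*np.array([-s25,0,c25])+d*np.array([c25,0,s25]))[0]
n_=np.array([c25,0,s25]);u_=np.array([-s25,0,c25])
def tool(a=0): # tool z down the slope, jaws at angle a (clockwise from above) from n
    B=np.c_[np.cross(n_,-u_),n_,-u_]; return R.from_euler('z',FT[2])*R.from_matrix(B)*R.from_euler('z',a)
E
cat > m5.py <<'E'
from h import *
t0=tool()
plan([([.46,-.12,.34],down(-.02)),([.48,.03,.34],down(.25)),(slope(.33,.04,0),t0),(slope(.26,.025,0),t0),(slope(.17,.013,0),t0)])
# key angle from top view
class D(dict):pass
b=eyes.camera('top')
for th in(0,.1,.2,.3):
    a=-np.pi/2+1.4-th  # dir in shaft frame: cos*n + sin*y
    e=[slope(.135+.013,.018,.061)+k*.026*R.from_euler('z',FT[2]).apply(np.cos(a)*n_+np.sin(a)*np.array([0,1,0])) for k in(1,-1)]
    e.append(slope(.135-.026,.018,.061)+.05*R.from_euler('z',FT[2]).apply(np.cos(a)*n_+np.sin(a)*np.array([0,1,0])))
    print(th,((proj(b,e)-[145,108]+.5)*3.6).round(0).tolist())
E
python3 m5.py
```

```text
[0.772, -0.276, -0.051] [0.002, 0.0, -0.15] rows 2.6
[0.752, 0.085, 0.0] [0.0, 0.0, -0.172] rows 2.4
[0.336, 0.497, 0.06] [-0.278, 0.006, -0.027] rows 2.3
[-0.0, -0.075, 0.35] [0.0, 0.0, 0.0] rows 1.1
[0.0, -0.06, 0.45] [0.0, 0.0, 0.0] rows 1.5
0 [[147.0, 233.0], [165.0, 328.0], [151.0, 173.0]]
0.1 [[153.0, 233.0], [160.0, 329.0], [161.0, 172.0]]
0.2 [[158.0, 233.0], [155.0, 329.0], [171.0, 173.0]]
0.3 [[163.0, 234.0], [150.0, 328.0], [180.0, 174.0]]
```

>>> play_rows([
  [0.4,-0.14,-0.03,0,0,-0.07,0],
  [0.77,-0.28,-0.05,0,0,-0.15,0],
  [0.77,-0.28,-0.05,0,0,-0.15,0],
  [0.77,-0.28,-0.05,0,0,-0.15,0],
])

```text
time: 7.78
ee_pos: [0.4583, -0.116, 0.3374]
eef_rot: [0.712, 0.702, -0.0, -0.001]
ft_force: [-0.2, -1.1, -0.7]
width: 0.0103
```

>>> play_rows([
  [0.4,0.05,0,0,0,-0.09,0],
  [0.75,0.09,0,0,0,-0.17,0],
  [0.75,0.09,0,0,0,-0.17,0],
  [0.75,0.09,0,0,0,-0.17,0],
])

```text
time: 8.28
ee_pos: [0.4794, 0.0313, 0.3371]
eef_rot: [0.613, 0.79, -0.001, -0.001]
ft_force: [-0.2, -0.5, -1.3]
width: 0.0099
```

>>> play_rows([
  [0.17,0.25,0.03,-0.1,0,-0.01,0],
  [0.336,0.497,0.06,-0.2,0.006,-0.027,0],
  [0.336,0.497,0.06,-0.278,0.006,-0.027,0],
  [0.336,0.497,0.06,-0.278,0.006,-0.027,0],
  [0.336,0.497,0.06,-0.278,0.006,-0.027,0],
])

```text
time: 8.9
ee_pos: [0.5599, 0.118, 0.3268]
eef_rot: [0.584, 0.783, 0.173, 0.129]
ft_force: [-0.4, 0.8, -1.7]
width: 0.0097
```

```bash
cat > st.py <<'E'
from h import *
def rel():
    s=r.read_state(); q=R.from_euler('z',-FT[2])
    p=q.apply(s['ee_pos']-[FT[0],FT[1],0])-[.045,0,.012]
    print('t',s['time'],'s,d,y mm',(1000*np.array([p@u_,p@n_,p[1]])).round(1),'rot err deg (tool)',np.degrees((R.from_quat(s['eef_rot']).inv()*tool()).as_rotvec()).round(2),'F u,n,y',(lambda f:np.array([f@u_,f@n_,f[1]]).round(1))(q.apply(s['ft_force'])),'w',round(s['width'],4))
if __name__=='__main__': rel()
E
python3 st.py
```

```text
t 8.9 s,d,y mm [329.   39.3  -1.8] rot err deg (tool) [-0.07  0.11 -0.27] F u,n,y [-1.5 -0.8  0.8] w 0.0097
```

>>> play_rows([
  [0.009,-0.07,0.2,0,0,-0.003,0],
  [0.009,-0.126,0.4,0,0,-0.003,0],
  [0.009,-0.126,0.6,0,0,-0.003,0],
  [0.009,-0.126,0.77,0,0,-0.003,0],
  [0.009,-0.126,0.77,0,0,-0.003,0],
])

```text
time: 9.52
ee_pos: [0.5991, 0.1322, 0.1737]
eef_rot: [0.582, 0.785, 0.17, 0.129]
ft_force: [0.1, -0.8, -0.8]
width: 0.0097
```

```bash
cat > m6.py <<'E'
from st import *; import sys
rel()
a=eyes.camera('side');b=eyes.camera('top')
S,Dd,Y=[float(v) for v in sys.argv[2:5]]
out=[]
for p,x0,y0,w,h in((a,170,130,130,160),(b,150,110,130,160)):
    im=cv2.resize(p['image'][y0:y0+h,x0:x0+w],None,fx=3,fy=3,interpolation=cv2.INTER_CUBIC)[:,:,::-1].copy()
    def poly(X,c):
        q=((proj(p,np.array(X))-[x0,y0]+.5)*3-.5).round().astype(np.int32);cv2.polylines(im,[q],True,c,1)
    poly([slope(.125,0,.027),slope(.125,0,-.027),slope(.06,0,-.027),slope(.06,0,.027)],(0,200,0))
    f=S/1000-.1485;d=Dd/1000-.005;y=Y/1000
    for dd in(0,.01): poly([slope(f,d+dd,y+.025),slope(f,d+dd,y-.025),slope(f+.18,d+dd,y-.025),slope(f+.18,d+dd,y+.025)],(0,0,255) if dd else (255,0,0))
    out.append(im)
cv2.imwrite('pics/'+sys.argv[1]+'.png',np.hstack(out))
E
python3 m6.py p1 175 14 0
```

```text
t 9.525 s,d,y mm [172.7  12.4   0.4] rot err deg (tool) [-0.33  0.23  0.11] F u,n,y [-0.6 -0.4 -0.8] w 0.0097
```

View pics/p1.png

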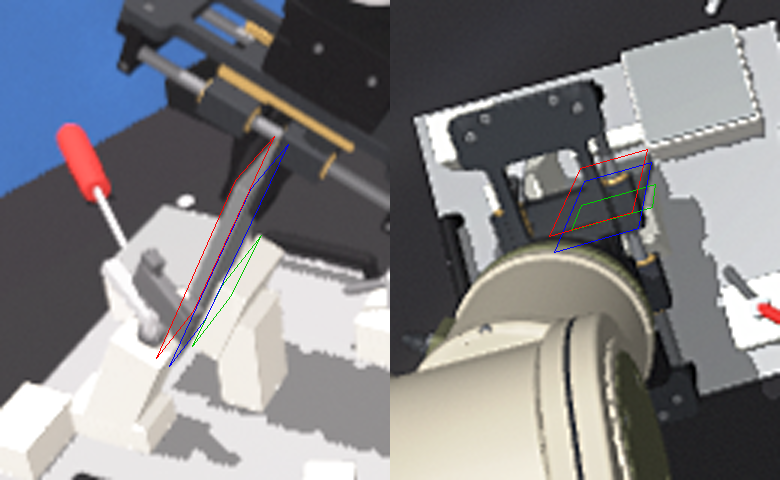

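>>> play_rows([
  [0,-0.02,0.06,-0.003,0,0,0],
  [0,-0.02,0.105,-0.003,0,0,0],
  [0,-0.02,0.105,-0.003,0,0,0],
])

```text
time: 10.0
ee_pos: [0.6051, 0.1352, 0.1567]
eef_rot: [0.581, 0.784, 0.176, 0.131]
ft_force: [0.1, -0.7, -1.4]
width: 0.0098
```

```bash
python3 st.py
```

```text
t 10.0 s,d,y mm [154.5  11.1   1.6] rot err deg (tool) [0.4  0.04 0.11] F u,n,y [-1.2 -0.7 -0.7] w 0.0098
```

>>> play_rows([
  [-0.003,-0.02,0.01,0,0,0,0],
  [-0.003,-0.02,0.01,0,0,0,0],
])

```text
time: 10.25
ee_pos: [0.6023, 0.1339, 0.1529]
eef_rot: [0.581, 0.784, 0.176, 0.131]
ft_force: [0.1, 1.6, -0.3]
width: 0.0097
```

```bash
python3 st.py
```

```text
t 10.25 s,d,y mm [152.3   6.8   1.1] rot err deg (tool) [0.39 0.03 0.12] F u,n,y [-0.5  0.4  1.5] w 0.0097
```

>>> play_rows([
  [0,-0.005,0,0,0,0,0],
  [0,-0.005,0,0,0,0,0],
])

```text
time: 10.5
ee_pos: [0.6019, 0.1337, 0.1526]
eef_rot: [0.581, 0.784, 0.176, 0.132]
ft_force: [0.8, 2.6, 2.1]
width: 0.0093
```

```bash
python3 st.py
```

```text
t 10.5 s,d,y mm [152.2   6.2   1.1] rot err deg (tool) [0.41 0.04 0.12] F u,n,y [1.3 2.3 2.3] w 0.0093
```

>>> play_rows([
  [0,0,0.008,0,0,0,0],
  [0,0,0.008,0,0,0,0],
])

```text
time: 10.75
ee_pos: [0.6026, 0.1338, 0.1508]
eef_rot: [0.581, 0.784, 0.176, 0.132]
ft_force: [2.5, 3.6, 3.0]
width: 0.01
```

```bash
python3 st.py
```

```text
t 10.75 s,d,y mm [150.3   6.1   1. ] rot err deg (tool) [0.39 0.06 0.12] F u,n,y [1.3 4.4 2.8] w 0.01
```

>>> play_rows([
  [0,0,0.006,0,0,0,0],
  [0,0,0.006,0,0,0,0],
])

```text
time: 11.0
ee_pos: [0.6031, 0.1339, 0.1497]
eef_rot: [0.581, 0.784, 0.176, 0.132]
ft_force: [4.6, 3.3, 3.1]
width: 0.0099
```

```bash
python3 st.py
```

```text
t 11.0 s,d,y mm [149.1   6.1   0.9] rot err deg (tool) [0.39 0.06 0.11] F u,n,y [0.6 6.1 1.8] w 0.0099
```

>>> play_rows([
  [0,0.002,0.004,0.004,0,0,0],
  [0,0.002,0.004,0.004,0,0,0],
])

```text
time: 11.25
ee_pos: [0.6036, 0.134, 0.149]
eef_rot: [0.581, 0.784, 0.173, 0.13]
ft_force: [4.3, 2.0, 5.8]
width: 0.0098
```

```bash
python3 st.py
```

```text
t 11.25 s,d,y mm [148.3   6.3   0.9] rot err deg (tool) [-0.01  0.07  0.12] F u,n,y [3.2 6.7 0.7] w 0.0098
```

>>> play_rows([
  [0,0,0.004,0,0,0,0],
  [0,0,0.004,0,0,0,0],
])

```text
time: 11.5
ee_pos: [0.6039, 0.134, 0.1483]
eef_rot: [0.581, 0.784, 0.173, 0.13]
ft_force: [3.6, 2.5, 5.2]
width: 0.0099
```

```bash
python3 st.py
```

```text
t 11.5 s,d,y mm [147.5   6.3   0.8] rot err deg (tool) [-0.    0.07  0.11] F u,n,y [2.9 6.  1.3] w 0.0099
```

>>> play_rows([
  [0,0.004,0.004,0,0,0,0],
  [0,0.004,0.004,0,0,0,0],
])

```text
time: 11.75
ee_pos: [0.6045, 0.134, 0.1482]
eef_rot: [0.581, 0.784, 0.173, 0.129]
ft_force: [-6.8, -0.5, 16.1]
width: 0.0101
```

```bash
python3 st.py
```

```text
t 11.75 s,d,y mm [147.2   6.7   0.7] rot err deg (tool) [-0.06  0.04  0.09] F u,n,y [17.4  0.8  1.5] w 0.0101
```

>>> play_rows([
  [0,0.002,0.004,0,0,0,0],
  [0,0.002,0.004,0,0,0,0],
])

```text
time: 12.0
ee_pos: [0.6054, 0.1341, 0.1485]
eef_rot: [0.582, 0.784, 0.173, 0.129]
ft_force: [-12.9, -2.9, 24.6]
width: 0.0097
```

```bash
python3 st.py
```

```text
t 12.0 s,d,y mm [147.    7.7   0.5] rot err deg (tool) [-0.02  0.03  0.06] F u,n,y [27.9 -1.6  1. ] w 0.0097
```

>>> play_rows([
  [0,-0.006,-0.009,0,0,0,0],
  [0,-0.006,-0.009,0,0,0,0],
])

```text
time: 12.25
ee_pos: [0.6038, 0.1338, 0.1485]
eef_rot: [0.581, 0.784, 0.173, 0.13]
ft_force: [3.3, 3.0, 5.2]
width: 0.0099
```

```bash
python3 st.py
```

```text
t 12.25 s,d,y mm [147.7   6.2   0.7] rot err deg (tool) [0.01 0.07 0.11] F u,n,y [3.  5.9 2. ] w 0.0099
```

>>> play_rows([
  [0,0,0,0,0,0,12],
  [0,0,0,0,0,0,14],
  [0,0,0,0,0,0,17],
  [0,0,0,0,0,0,22],
  [0,0,0,0,0,0,28],
])

```text
time: 12.88
ee_pos: [0.6029, 0.1337, 0.1475]
eef_rot: [0.581, 0.785, 0.172, 0.129]
ft_force: [0.2, 0.6, 0.5]
width: 0.0219
```

>>> play_rows([
  [0,0,0,0,0,0,30],
  [0,0,-0.05,0,0,0,30],
  [0,0,-0.2,0,0,0,30],
  [0,0,-0.4,0,0,0,30],
  [0,0,-0.5,0,0,0,30],
])

```text
time: 13.5
ee_pos: [0.5629, 0.1214, 0.2416]
eef_rot: [0.581, 0.784, 0.174, 0.13]
ft_force: [0.7, 1.0, 0.2]
width: 0.026
```

```bash
sed -i "s/out.append(im)/out.append(im); T_=slope/" m6.py; sed -i "s/; T_=slope//" m6.py; python3 m6.py p2 148 5 0
```

```text
t 13.5 s,d,y mm [250.1   6.8   0.6] rot err deg (tool) [0.11 0.04 0.06] F u,n,y [-0.2  1.   0.7] w 0.026
```

View pics/p2.png

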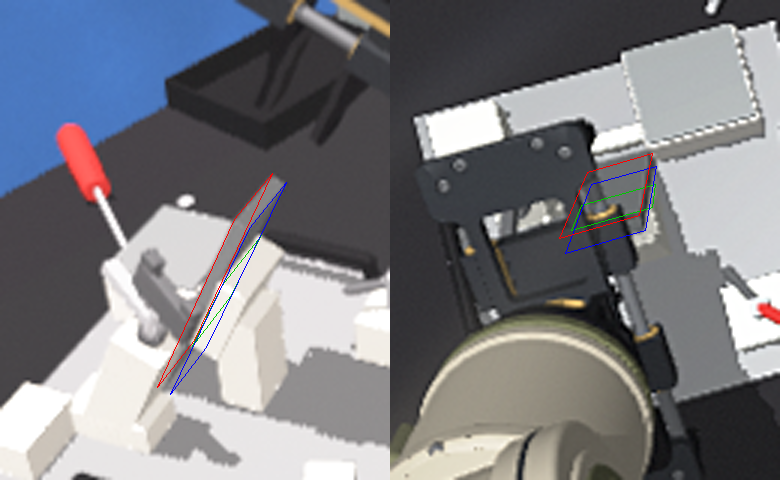

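The panel is standing free and matches the seated outline: its top edge is at (272..287,175..183) in the side view, and it lies flat on the backrest. Next I'll turn the tool and move it over the key.

```bash
python3 - <<'E'
from h import *
plan([(slope(.225,.019,.032),tool(-.57)),(slope(.195,.019,.0615),tool(-1.15))])
E
```

```text
[0.156, 0.057, 0.126] [0.002, 0.001, -0.362] rows 3.0
[0.124, 0.08, 0.15] [-0.0, 0.0, -0.369] rows 3.1
```

>>> play_rows([
  [0.156,0.057,0.126,0.002,0.001,-0.362,30],
  [0.156,0.057,0.126,0.002,0.001,-0.362,30],
  [0.156,0.057,0.126,0.002,0.001,-0.362,30],
  [0.156,0.057,0.126,0.002,0.001,-0.362,30],
])

```text
time: 14.1
ee_pos: [0.5738, 0.1576, 0.2199]
eef_rot: [0.338, 0.916, 0.129, 0.171]
ft_force: [0.6, 0.2, 0.1]
width: 0.026
```

>>> play_rows([
  [0.124,0.08,0.15,0,0,-0.369,30],
  [0.124,0.08,0.15,0,0,-0.369,30],
  [0.124,0.08,0.15,0,0,-0.369,30],
  [0.124,0.08,0.15,0,0,-0.369,30],
  [0.124,0.08,0.15,0,0,-0.369,30],
])

```text
time: 14.72
ee_pos: [0.5775, 0.1894, 0.1933]
eef_rot: [0.065, 0.975, 0.075, 0.201]
ft_force: [0.0, -0.1, -0.1]
width: 0.0258
```

```bash
cat > m7.py <<'E'
from st import *
rel()
w=eyes.camera('wrist');w['fish']=1;a=eyes.camera('side')
im=w['image'][:,:,::-1].copy()
def key(p,th):
    an=-np.pi/2+1.4-th; k=R.from_euler('z',FT[2]).apply(np.cos(an)*n_+np.sin(an)*np.array([0,1,0]))
    e=[slope(.135+h,.018,.061)+q*.026*k for q in(1,-1) for h in (.013,.004)]+[slope(.109,.018,.061)+.05*k]
    return proj(p,np.array(e))
cols={.0:(0,0,255),.25:(0,255,0)}
for th,c in cols.items():
    for q in key(w,th): cv2.circle(im,tuple(int(v) for v in q.round()),2,c,-1)
for p,n in((w,'w'),(a,'s')):
    for l in('tongue_tip','key_grip'): print(n,l,[(d['xy'],d['p']) for d in eyes.landmark_of(p,l)][:2])
    for th in(0,.1,.2,.3):print(th,key(p,th).round(0).tolist())
    print(proj(p,slope(.135,.018,.061)))
s=cv2.resize(a['image'][170:290,180:300],(400,400),interpolation=cv2.INTER_CUBIC)[:,:,::-1].copy()
for th,c in cols.items():
    for q in key(a,th): cv2.circle(s,tuple(int(v) for v in ((q-[180,170])*400/120).round()),2,c,-1)
cv2.imwrite('pics/k1.png',np.hstack([im[:,100:500],s]))
E
python3 m7.py
```

```text
t 14.725 s,d,y mm [192.2  16.9  61.5] rot err deg (tool) [-0.25 -0.12 65.57] F u,n,y [-0.1 -0.1 -0.1] w 0.0258
w tongue_tip []
w key_grip [([315.2, 213.1], 0.97), ([267.1, 188.5], 0.25)]
0 [[327.0, 252.0], [327.0, 247.0], [309.0, 184.0], [309.0, 181.0], [333.0, 257.0]]
0.1 [[324.0, 252.0], [324.0, 247.0], [312.0, 183.0], [313.0, 181.0], [327.0, 258.0]]
0.2 [[320.0, 253.0], [320.0, 248.0], [316.0, 183.0], [316.0, 180.0], [321.0, 259.0]]
0.3 [[317.0, 253.0], [317.0, 248.0], [320.0, 183.0], [320.0, 180.0], [316.0, 259.0]]
[[318.32893978 213.57051529]]
s tongue_tip [([208.6, 214.8], 0.75)]
s key_grip [([224.7, 226.7], 0.57), ([385.1, 157.6], 0.44)]
0 [[217.0, 214.0], [216.0, 217.0], [240.0, 233.0], [239.0, 236.0], [202.0, 219.0]]
0.1 [[218.0, 214.0], [217.0, 217.0], [239.0, 234.0], [238.0, 237.0], [204.0, 218.0]]
0.2 [[220.0, 213.0], [218.0, 216.0], [238.0, 234.0], [237.0, 237.0], [206.0, 217.0]]
0.3 [[221.0, 212.0], [220.0, 216.0], [237.0, 235.0], [235.0, 238.0], [209.0, 216.0]]
[[226.82161957 227.9152385 ]]
```

View pics/k1.png

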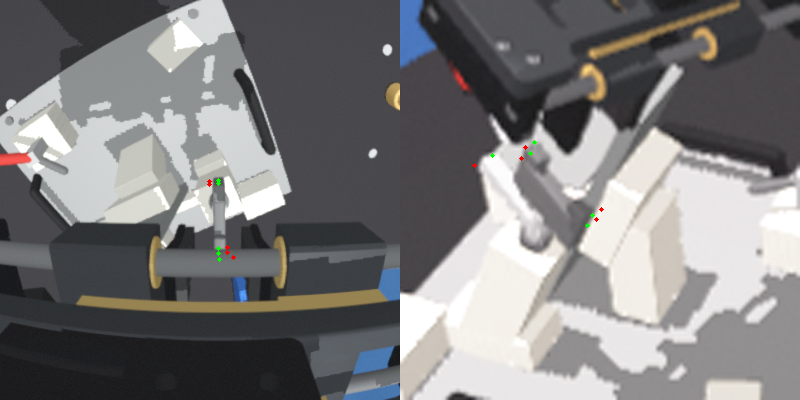

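The wrist view shows the wing bar at column 319 and vertical, centred between the fingers at columns 280 and 358. It fits a key angle of about 0.27. Descending over it.

>>> play_rows([
  [-0.008,0.004,0.2,0,0,0,30],
  [-0.008,0.004,0.28,0,0,0,30],
  [-0.008,0.004,0.36,0,0,0,30],
  [-0.008,0.004,0.36,0,0,0,30],
])

```text
time: 15.52
ee_pos: [0.6074, 0.1984, 0.1277]
eef_rot: [0.062, 0.975, 0.074, 0.2]
ft_force: [0.5, -0.5, 0.4]
width: 0.026
```

```bash
python3 st.py
```

```text
t 15.525 s,d,y mm [119.5  17.4  61.5] rot err deg (tool) [-0.4  -0.14 65.9 ] F u,n,y [ 0.2  0.4 -0.7] w 0.026
```

Close on the wings gently.

>>> play_rows([
  [0,0,0,0,0,0,0],
  [0,0,0,0,0,0,0],
  [0,0,0,0,0,0,0],
  [0,0,0,0,0,0,0],
], squeeze=20)

```text
time: 16.02
ee_pos: [0.608, 0.1988, 0.1295]
eef_rot: [0.062, 0.975, 0.075, 0.201]
ft_force: [-4.6, -1.4, 6.6]
width: 0.0086
```

```bash
python3 st.py; python3 -c "
from h import *
print(r.read_state()['joint_positions'].round(2))"
```

```text
t 16.025 s,d,y mm [120.8  18.8  61.7] rot err deg (tool) [-0.2  -0.12 65.89] F u,n,y [ 8.  -1.5 -0. ] w 0.0086
[-0.91  0.16  0.54  1.98 -0.07  0.59  1.1 ]
```

>>> play_rows([
  [0,0,-0.005,0,0,0.08,0],
  [0,0,-0.005,0,0,0.16,0],
  [0,0,-0.005,0,0,0.24,0],
  [0,0,-0.005,0,0,0.32,0],
  [0,0,-0.005,0,0,0.4,0],
])

```text
time: 16.65
ee_pos: [0.6081, 0.1992, 0.1298]
eef_rot: [0.362, 0.907, 0.134, 0.168]
ft_force: [10.3, 4.1, -10.6]
width: 0.009
```

```bash
cat >> st.py <<'E'
    s=r.read_state(); print('torque about shaft (cw from above +)',R.from_quat(s['eef_rot']).inv().apply(s['torque']).round(3))
E
python3 st.py
```

```text
File "st.py", line 7
    s=r.read_state(); print('torque about shaft (cw from above +)',R.from_quat(s['eef_rot']).inv().apply(s['torque']).round(3))
IndentationError: unexpected indent
```

>>> play_rows([
  [0,0,0.003,0,0,0.08,0],
  [0,0,0.003,0,0,0.16,0],
  [0,0,0.003,0,0,0.22,0],
  [0,0,0.003,0,0,0.28,0],
  [0,0,0.003,0,0,0.28,0],
])

```text
time: 17.27
ee_pos: [0.6084, 0.1995, 0.1299]
eef_rot: [0.549, 0.808, 0.167, 0.135]
ft_force: [6.0, 2.2, -2.1]
width: 0.0093
```

```bash
sed -i '$d' st.py; sed -i "s/^if __name__/    print('tool torque',R.from_quat(s['eef_rot']).inv().apply(s['torque']).round(3))\nif __name__/" st.py; python3 st.py
```

```text
t 17.275 s,d,y mm [120.9  19.5  62.2] rot err deg (tool) [-0.14 -0.    4.74] F u,n,y [-4.6  4.9  0.4] w 0.0093
tool torque [-0.53   0.142  0.022]
```

>>> play_rows([
  [0,0,0,0,0,0.03,0],
  [0,0,0,0,0,0.055,0],
  [0,0,0,0,0,0.055,0],
])

```text
time: 17.65
ee_pos: [0.6085, 0.1994, 0.1299]
eef_rot: [0.583, 0.783, 0.173, 0.128]
ft_force: [5.0, 3.1, -3.0]
width: 0.0088
```

```bash
python3 st.py
```

```text
t 17.65 s,d,y mm [121.   19.6  62.1] rot err deg (tool) [-0.12  0.   -0.13] F u,n,y [-5.2  3.9  1.5] w 0.0088
tool torque [-0.54   0.199  0.004]
```

>>> play_rows([
  [0,0,0,0,0,0.02,0],
  [0,0,0,0,0,0.03,0],
  [0,0,0,0,0,0.03,0],
])

```text
time: 18.02
ee_pos: [0.6085, 0.1994, 0.1299]
eef_rot: [0.601, 0.77, 0.176, 0.124]
ft_force: [4.8, 2.5, -1.8]
width: 0.0091
```

```bash
python3 st.py
```

```text
t 18.025 s,d,y mm [121.   19.6  62.1] rot err deg (tool) [-0.13  0.01 -2.77] F u,n,y [-3.9  4.1  1. ] w 0.0091
tool torque [-0.473  0.182 -0.383]
```

>>> play_rows([
  [0,0,0,0,0,0,20],
  [0,0,0,0,0,0,30],
  [0,0,0,0,0,0,30],
  [0,0,0,0,0,0,30],
])

```text
time: 18.52
ee_pos: [0.6076, 0.1986, 0.129]
eef_rot: [0.602, 0.769, 0.175, 0.123]
ft_force: [0.0, 0.3, 1.3]
width: 0.0253
```

>>> play_rows([
  [0,0,-0.05,0,0,0,30],
  [0,0,-0.2,0,0,0,30],
  [0,0,-0.45,0,0,0,30],
  [0,0,-0.75,0,0,0,30],
  [0,0,-0.95,0,0,0,30],
])

```text
time: 19.15
ee_pos: [0.5313, 0.175, 0.305]
eef_rot: [0.603, 0.768, 0.177, 0.124]
ft_force: [1.5, 1.0, -0.6]
width: 0.0262
```

>>> play_rows([
  [0.3,-0.3,-0.2,0,0,0,30],
  [0.6,-0.6,-0.3,0,0,0,30],
  [0.8,-0.8,-0.3,0,0,0,30],
  [0.8,-0.8,-0.3,0,0,0,30],
])

```text
time: 19.65
ee_pos: [0.3254, 0.2901, 0.2933]
eef_rot: [0.602, 0.769, 0.176, 0.124]
ft_force: [0.6, 0.6, -0.1]
width: 0.0262
```

```bash
python3 m6.py p3 148 5 0; python3 - <<'E'
from h import *
a=eyes.camera('side');b=eyes.camera('top')
n={'s':a,'t':b}
for k,p in n.items():
    print(k,[(d['xy'],round(d['p'],2)) for d in eyes.landmark_of(p,'tongue_tip')[:2]])
    for th in(1.2,1.3,1.4):
        an=-np.pi/2+1.4-th; kk=R.from_euler('z',FT[2]).apply(np.cos(an)*n_+np.sin(an)*np.array([0,1,0]))
        print(th,proj(p,[slope(.104,.018,.061)+.05*kk,slope(.148,.018,.061)+.026*kk,slope(.148,.018,.061)-.026*kk]).round(1).tolist())
E
```

```text
t 19.65 s,d,y mm [ 372.5 -133.2  230.8] rot err deg (tool) [-0.13 -0.02 -2.95] F u,n,y [-0.4  0.6  0.4] w 0.0262
tool torque [ 0.465 -0.083 -0.001]
s [([235.3, 220.2], 0.81)]
1.2 [[231.3, 219.1], [233.5, 213.3], [223.7, 234.2]]
1.3 [[233.8, 220.2], [234.9, 213.9], [222.2, 233.6]]
1.4 [[236.1, 221.5], [236.2, 214.6], [220.9, 232.8]]
t [([217.8, 172.7], 0.83)]
1.2 [[213.9, 168.3], [200.2, 179.3], [175.6, 191.9]]
1.3 [[215.0, 170.5], [200.9, 180.5], [174.9, 190.7]]
1.4 [[216.0, 172.8], [201.4, 181.8], [174.3, 189.4]]
```

View pics/p3.png

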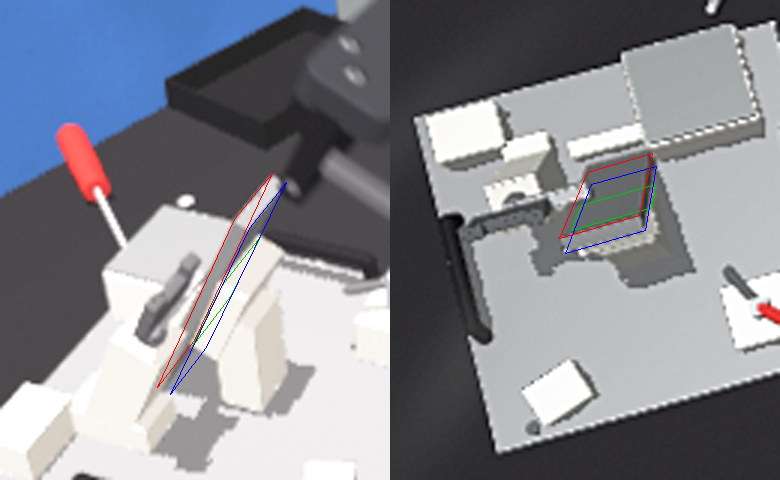

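The last view shows the panel on its predicted outline, with its top edge at (560,240) to (640,215) in the top crop. The tongue lies across the panel's front, and the wings run along fixture y, from (465,228) to (548,208). The block has not moved and the arm is clear, so I'm handing in.

```bash
python3 -c "
from h import *
print(job.close_job())"
```

```text
the job is handed in; nothing more can be done
None
```

The long panel is leaning on the backrest and released, and the wing key is turned home with its tongue across the front of the panel. I handed the job in at about 20 s of the 54 s allowed.

- **Panel:** I set it down by feel: about 6 N against the backrest and a light 3 N at the foot when I let go. Just before that I overpressed it, with the wrist force reaching about 28 N for a moment, so the set-down was not gentle throughout. I backed off before opening the fingers. In the last picture it lies on its expected seated outline. The sideways offset read 0.5–1 mm, which is within calibration error.
- **Key:** I turned it until it met its stop, where the wrist read about 0.38 N m against the turn. In the last picture the tongue tip in both camera views and the wings in the top view fit 1.4 rad, to roughly 0.05–0.1 rad. While turning I pulled the key up about 1 mm, giving some 15 N along the shaft, and then eased it.
- **Rest of the scene:** The loose block looked unmoved in the last picture. I never touched the short panel, but I did not look at the rack again after the lift. The arm was clear of everything at hand-in.

The final checks did not disagree with each other. At contact, the backrest and plate positions differed from my estimates by about 1 mm.

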